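Press the proud lid home on a sample dish with the bench press

TASK

One of the three small round aluminium dishes has its lid standing proud, with an orange seal showing under it: set that dish upright on the ringed spot of the bench press's drawn-out carriage and push the carriage all the way in under the ram. Pull the red sprung lever right down to its stop so that the ram presses the lid home, then ease the lever slowly back up before letting go of it. Leave the closed dish standing in the press, and leave everything else on the bench undisturbed.

Things in the scene. Friction and masses are not known exactly. Their poses are not given: they have to be found in the camera images.
- dish_open: The dish to close: round aluminium dish, its press-on lid standing 9 to 11 mm proud at the start, its orange seal showing below it as a band. Body 56 mm across, lid 60 mm; closed it is 34 mm tall (lid plate at 30 mm, small knob above). At the start the lid's skirt spans heights 30 to 41 mm. Origin: centre of its underside; z up. About 80 g. Grip it from above across lid and body.
- dish_open_lid (a joint): How far the lid of that dish stands above its closed position, m: 0.009 to 0.011 at the start, 0 fully home. It stays where it is pushed (about 25 N of friction).
- dish_shut_1: A second, identical aluminium dish whose lid is already home (60 mm across, 34 mm tall); leave it alone. Origin: centre of its underside.
- dish_shut_2: A third, identical aluminium dish whose lid is already home (60 mm across, 34 mm tall); leave it alone. Origin: centre of its underside.
- press: Fixed grey bench press: base plate 300 x 112 x 18 mm (x -205 to +95 mm) with carriage guides, a column behind and a head 118 x 64 mm overhanging at heights 108 to 190 mm, its front face 27 mm before the ram axis. Origin: on the table under the ram axis; x points into the press (the way the carriage is pushed), y to the left, z up.
- ram_foot (a point): Centre of the underside of the ram's ring-shaped foot (56 mm across, 32 mm hole), on the ram axis; 86.5 mm above the table at rest, about 62 mm with the lever fully down.
- carriage_seat (a point): Centre of the dish's place on the carriage, at the top surface of its 80 x 74 mm aluminium plate, 32 mm above the table, marked by a thin black ring 66 mm across. The guides beside it (y +-39 to +-52 mm) are 4 mm lower. Axes as the press.
- carriage_knob (a point): Centre of the carriage's black upright knob (24 mm across, heights 55 to 81 mm, on a 14 mm stem down to 30 mm), 92 mm in front (-x) of the seat.
- carriage (a joint): Slide of the carriage along the press's +x, m: 0 drawn out (the seat 125 mm in front of the ram axis), 0.125 fully in (seat under the ram). Starts between 0 and 0.012; light friction, stays where it is left.
- lever_grip (a point): Middle of the lever's red round cross bar, 20 mm thick, 70 mm long between its two arms, lying along the press's y. At rest it stands 23 mm in front of and 128 mm above the pivot (278 mm above the table).
- lever_pivot (a point): The lever's axis of rotation (along the press's y), 30 mm behind the ram axis, 150 mm above the table. The cross bar moves on a circle of 130 mm radius about it.
- lever (a joint): Angle of the lever, rad: 0 at rest (cross bar 80 degrees above the horizontal towards the front), 1.3 at the lower stop (bar 5.5 degrees above the horizontal, 129 mm in front of the pivot). A spring drives it back to 0; the bar needs about 4 to 12 N. It moves the ram down 18.8 mm a radian.
- grain_dish: Black round dish of grain, 98 mm across, 18 mm tall; leave alone. Origin: centre of its underside.
- vial_green: Sample vial with a green cap, 32 mm across, 72 mm tall; leave alone. Origin: centre of its underside.
- vial_red: Sample vial with a red cap, 32 mm across, 72 mm tall; leave alone. Origin: centre of its underside.
- timer: White laboratory timer, 70 x 64 x 18 mm; leave alone. Origin: centre of its underside.
Things that resemble listed ones, but are neither listed nor needed, are in the scene too. Leave any brown or green look-alike of the dish_open alone.

How it is judged:
By the outcome, as a careful person would: the job done as asked, in the order asked, and still so for the second after the job is handed in, with the robot touching nothing.
It also fails if it takes over 72 s, if anything falls off the work surface, if the arm or the gripper's body presses on something with over 40 N, if the wrist force passes 120 N, or if a joint passes its speed limit or range.

ROBOT

A 6-joint arm with a two-finger parallel gripper is mounted at the origin on the work surface; the furniture and walls round the work are solid. World frame = base frame: x ahead of the robot, y to its left, z up, the work surface at z = 0. Lengths are in mm, angles in rad, forces in N, time in s.
With the tool pointing down it reaches from about 300 to 850 mm from the base axis. Payload 4.2 kg.
Tool frame: the origin (TCP) lies on the centre line of the jaws, within the pads' length; the fingertips stand ahead of it and the grasp point (between the pads) lies 6 mm ahead of it (tcp_to_tips is the z of the fingertips in the tool frame, in mm); z points along the fingers, y is the line along which they close (so a half turn about z gives the same grasp; the last joint's range is limited). The gripper opens to 91 mm and grips with 3 to 60 N. Pads are 32 mm wide; open, the fingers measure 118 mm over their backs; the gripper's body (76 mm by 178 mm) begins 60 mm behind the grasp point.
Start: joints at [-1.16, 0.32, 1.565, -0, 1.257, -0.02], TCP at [240.123, -522.476, 238.976] pointing down, gripper open.
Joint ranges: [-3.11, 3.11], [-0.84, 2.01], [0.21, 2.61], [-1.34, 4.49], [0.05, 2.63], [-2.56, 2.56]. Speed limits (rad/s): [2.57, 2.57, 3.14, 3.14, 3.14, 3.14].

INTERFACE

Orientations are given as a rotation vector (axis times angle).
In Python, from cell import get_obs, read_camera, hand_in, tcp_to_tips gives the robot as it stands. The module is installed in compiled form; this text tells all that it offers.
- The arm moves only by the tool jog_arm, never from a script. Its arguments are lists of equal length, an entry for each row: "translation": the shift along the tool's x, y, z in cm, a list of three; "angular": the turn, a rotation vector about the tool's x, y, z in rad, a list of three; "jaw": the finger opening in cm, from 0 to 9.12. In form: {"translation": [[tx, ty, tz], ...], "angular": [[rx, ry, rz], ...], "jaw": [jaw, ...]}. A call has 1 to 20 rows; each row shifts and turns the commanded pose from where the row before left it, along the tool's axes as they then stand; what a row does not reach is not made up. A row lasts 1/12 s, in which the tool goes at most 41.7 mm and 7.16 degrees, less where a joint would pass 70% of its speed; a pose out of reach is approached as far as the arm can. A call is refused whole if a number of a shift passes 4.17 or a number of a turn 0.125, either way. A call with a gripper value outside its range is refused whole. The fingers move at their own pace and stop on an object; "grip_force" is the grip in N (left out, the last holds). Time passes only in rows, so rows that do not move let the fingers close. It gives the time, the measured TCP pose, the force, the opening and the grip force at its end, in the units of the state.
- get_obs(): the state, without advancing time (a new reading comes with each control period).
- read_camera(name): name is "side" or "top" or "wrist"; returns a dict with "pixels" (420x560x3 uint8, red, green, blue), "range_z" (420x560 float32, mm along the optical axis (not along the pixel's ray), 0 where there is no reading), "mtx" (3x3 intrinsics, pixels), "k1" (the pictures are not rectified: a ray, as slopes to the right and down, at radius r is drawn at 1 + k1 r^2 times it, then the intrinsics apply), "R" (3x3) and "t" (3): a world point X has camera coordinates R X + t; the wrist camera has in their place "T_tool_cam" (4x4, takes a point from camera to tool coordinates, whose origin is the TCP and whose axes are the flange's). Camera axes: x right, y down, z forward; pixel columns grow to the right and rows downward; lengths in mm; the calibration is good to about 2 mm. A picture is of the moment at which its call begins: read the wrist's pose just before it.
- hand_in(): hands the job in; it is judged then, once.
The state is a dict: "t": time; "qpos": joint angles; "joint_vel": joint speeds; "effort": joint torques, N m; "tcp_pos": TCP position; "ee_rot": TCP orientation; "force": force on the tool from outside, world axes, zero at the start; "ft_torque": the same for the moment, N m; "finger_gap": finger opening in mm; "grasp_force": force on a finger pad.
Only numpy, scipy, OpenCV 4.12 (cv2) and the standard library are available. Lean on these libraries where they do the work, as an engineer would, in place of code of your own. Each camera call takes 0.05 s, during which the arm holds its last target. There are 200 camera calls.

## Working session

There is one attempt and no reset: what is moved stays moved. The work goes in short steps, Python scripts to look and compute and a tool call to move; the robot and the scene stay as the last step left them, time stands still between calls to the robot, and variables do not carry over. Pictures are saved under pics/ and viewed, at most 10 in all, crops included, and the job is handed in when it is done.

Besides the shell and the picture viewer there is one more tool, called after "Emit:" as name(argument=value, ...) on one line, values as JSON. jog_arm: Moves the arm, as the interface text tells. Its arguments: {"type":"object","properties":{"translation":{"type":"array"},"angular":{"type":"array"},"jaw":{"type":"array"},"grip_force":{"type":"number"}},"required":["translation","angular","jaw"]}

```bash
mkdir -p pics
cat > h.py <<'E'
import numpy as np, cv2, pickle
from cell import get_obs, read_camera, hand_in, tcp_to_tips
from scipy.spatial.transform import Rotation as Ro
def snap(n,name):
    o=get_obs(); c=read_camera(n); c['o']=o
    if 'T_tool_cam' in c:
        T=np.eye(4);T[:3,:3]=Ro.from_rotvec(o['ee_rot']).as_matrix();T[:3,3]=o['tcp_pos']
        c['Twc']=T@np.array(c['T_tool_cam'])
    else:
        T=np.eye(4);T[:3,:3]=c['R'];T[:3,3]=c['t'];c['Twc']=np.linalg.inv(T)
    pickle.dump(c,open(f'pics/{name}.pkl','wb'));cv2.imwrite(f'pics/{name}.png',c['pixels'][:,:,::-1]);return c
def load(name): return pickle.load(open(f'pics/{name}.pkl','rb'))
def slopes(c,uv):
    uv=np.asarray(uv,float).reshape(-1,1,2)
    return cv2.undistortPoints(uv,np.array(c['mtx']),np.array([c['k1'],0,0,0.])).reshape(-1,2)
def ray(c,uv):
    s=slopes(c,uv);d=np.c_[s,np.ones(len(s))]@c['Twc'][:3,:3].T
    return c['Twc'][:3,3],d
def atz(c,uv,z):
    o,d=ray(c,uv);return o+d*((z-o[2])/d[:,2])[:,None]
def cloud(c):
    v,u=np.mgrid[:420,:560];uv=np.c_[u.ravel(),v.ravel()]
    o,d=ray(c,uv);return (o+d*c['range_z'].reshape(-1,1)).reshape(420,560,3)
E
python3 - <<'E'
from h import *
print(get_obs(),tcp_to_tips)
a=snap('top','top0');b=snap('side','side0')
print(a['mtx'],a['k1'],a['Twc'],b['Twc'])
w=snap('wrist','w0');print(w['T_tool_cam'])
E
```

```text
{'t': 0.0, 'qpos': array([-1.15999944e+00,  3.20309184e-01,  1.56568411e+00, -2.47727762e-05,
        1.25738704e+00, -2.00041129e-02]), 'joint_vel': array([-9.68140749e-04, -1.49972428e-04,  9.92767483e-05,  1.08598393e-03,
       -2.88708910e-03,  2.23484298e-03]), 'effort': array([ 2.70632270e-03, -4.12458229e+01, -2.31975102e+01,  7.30840769e-02,
        4.59810079e-02, -1.65199658e-04]), 'tcp_pos': array([ 239.92676584, -522.04349117,  238.10834129]), 'ee_rot': array([-3.06728189e+00, -6.71117789e-01,  5.81184401e-04]), 'force': array([ 0.06894548, -1.12316564, -0.28143812]), 'ft_torque': array([-0.02413715,  0.02315539,  0.04513116]), 'grasp_force': 0.0, 'finger_gap': 91.16888054934778} 25.0
[[457.49337177   0.         284.68688401]
 [  0.         457.49337177 208.50850184]
 [  0.           0.           1.        ]] -0.08485593057428374 [[ 4.07202411e-03 -9.82029540e-01  1.88683334e-01  1.17860853e+02]
 [-9.99990603e-01 -3.71816339e-03  2.22934135e-03  9.56338913e+01]
 [-1.48772360e-03 -1.88690638e-01 -9.82035452e-01  1.58472546e+03]
 [ 0.00000000e+00  0.00000000e+00  0.00000000e+00  1.00000000e+00]] [[ 9.54933638e-01 -1.54707412e-01  2.53312777e-01 -2.22355079e+01]
 [-2.96289767e-01 -4.45880917e-01  8.44631625e-01 -1.29439604e+03]
 [-1.77234398e-02 -8.81621135e-01 -4.71624909e-01  9.60224524e+02]
 [ 0.00000000e+00  0.00000000e+00  0.00000000e+00  1.00000000e+00]]
[[ 3.17274616e-04 -9.62469025e-01 -2.71391367e-01  7.71073355e+01]
 [ 9.99999575e-01  5.40373055e-04 -7.47326080e-04 -6.62905681e-01]
 [ 8.65930786e-04 -2.71391015e-01  9.62468788e-01 -1.45071186e+02]
 [ 0.00000000e+00  0.00000000e+00  0.00000000e+00  1.00000000e+00]]
```

View pics/top0.png

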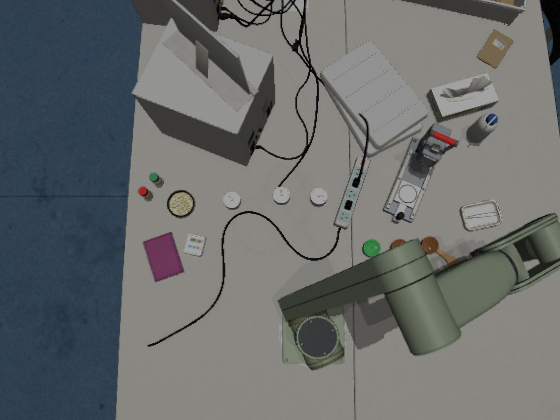

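View pics/side0.png

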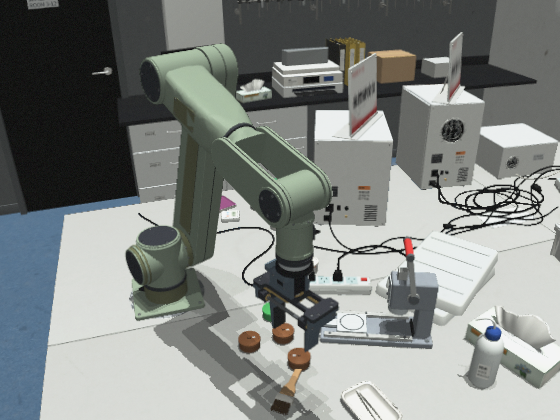

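Top view: the candidates are aluminium dishes at (232,201), (281,195) and (319,197); the look-alikes are green at (372,248) and brown at (399,247) and (430,245). The press runs from its knob at (399,216) through the seat at (408,194) to the red bar at (444,139). Side view: the press is at (320-435, 240-345) and its seat ring at (352,321).

Run:
```python
from h import *
c=load('top0');P=cloud(c)
for n,(u,v) in dict(d1=(232,201),d2=(281,195),d3=(319,197),seat=(408,194),knob=(399,216),bar=(444,139)).items():
    Q=P[v-9:v+10,u-9:u+10].reshape(-1,3)
    m=Q[:,2]>(20 if n[0]=='d' else 0); print(n,P[v,u].round(),Q[m].mean(0).round(),np.percentile(Q[:,2],[5,50,80,95,99]).round(),m.sum())
im=c['pixels'][:,:,::-1]
A=cv2.resize(im[175:220,215:340],(800,288),interpolation=cv2.INTER_CUBIC)
B=cv2.resize(im[115:230,370:490],(312,299),interpolation=cv2.INTER_CUBIC)
out=np.zeros((590,800,3),np.uint8);out[:288]=A;out[290:589,:312]=B
s=load('side0')['pixels'][:,:,::-1][230:360,300:450];out[290:589,330:675]=cv2.resize(s,(345,299),interpolation=cv2.INTER_CUBIC)
cv2.imwrite('pics/c1.png',out)
s=load('side0')
for p in [P[201,232],P[195,281],P[197,319]]:
    q=np.linalg.inv(s['Twc'])@np.r_[p,1];print(p.round(1),(s['mtx']@(q[:3]/q[2])).round())
```

```text
d1 [442. 282.  33.] [444. 284.  50.] [-3. 27. 32. 35. 40.] 226
d2 [464. 112.  32.] [465. 112.  36.] [-4. 26. 31. 34. 37.] 229
d3 [457. -20.  35.] [459. -16.  45.] [-4. 37. 40. 44. 47.] 233
seat [ 469. -332.   33.] [ 469. -331.   35.] [24. 31. 34. 37. 39.] 361
knob [ 384. -286.   74.] [ 395. -299.   31.] [-4. 17. 31. 79. 83.] 306
bar [ 585. -383.  280.] [ 604. -402.  224.] [ -1. 199. 285. 289. 290.] 335
[441.9 282.1  32.9] [275. 219.   1.]
[464.  112.2  31.9] [296. 241.   1.]
[456.7 -19.7  34.8] [307. 261.   1.]
```

View pics/c1.png

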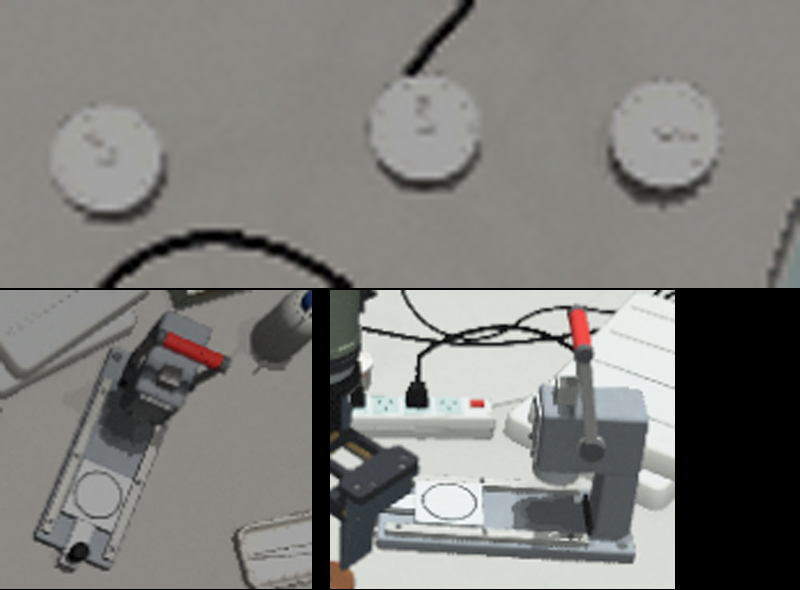

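Choice: the dish at (319,197). Its lid plate reads about 40 mm, against about 31 mm for the other two, and its dark side band is taller in the crop. I'll check it from close with the wrist camera.

Emit:
jog_arm(translation=[[0,0,-0.2],[0,0,-0.2],[0,0,-0.2],[0,0,-0.2],[0,0,-0.2],[0,0,0],[0,0,0],[0,0,0],[0,0,0],[0,0,0],[0,0,0],[0,0,0],[0,0,0],[0,0,0],[0,0,0],[0,0,0],[0,0,0],[0,0,0]], angular=[[0,0,-0.1233],[0,0,-0.1233],[0,0,-0.1233],[0,0,-0.1233],[0,0,-0.1233],[0,0,-0.1233],[0,0,-0.1233],[0,0,-0.1233],[0,0,-0.1233],[0,0,-0.1233],[0,0,-0.1233],[0,0,-0.1233],[0,0,-0.1233],[0,0,-0.1233],[0,0,-0.1233],[0,0,-0.1233],[0,0,-0.1233],[0,0,-0.1233]], jaw=[9.1,9.1,9.1,9.1,9.1,9.1,9.1,9.1,9.1,9.1,9.1,9.1,9.1,9.1,9.1,9.1,9.1,9.1])

```text
t: 1.65
tcp_pos: [240.0, -522.3, 248.6]
ee_rot: [-0.755, -3.049, -0.001]
force: [-0.2, -0.8, -0.7]
finger_gap: 90.6
grasp_force: 0.0
```

```bash
cat >> h.py <<'E'
def toto(x,y,z):
    o=get_obs();R=Ro.from_rotvec(o['ee_rot']).as_matrix()
    print('t',round(o['t'],2),'tcp',o['tcp_pos'].round(1),'yaw',round(np.arctan2(R[1,0],R[0,0]),4),'tilt',R[:,2].round(3),'q',o['qpos'].round(2),'F',o['force'].round(1),'gap',round(o['finger_gap'],1))
    print('tool shift cm',(R.T@(np.array([x,y,z])-o['tcp_pos'])/10).round(2))
E
python3 - <<'E'
from h import *
toto(457,-18,200)
snap('wrist','w1')
E
```

```text
t 1.65 tcp [ 240.  -522.3  248.6] yaw 2.6563 tilt [-0.     0.001 -1.   ] q [-1.16  0.31  1.55 -0.    1.28 -2.25] F [-0.2 -0.8 -0.7] gap 90.6
tool shift cm [ 4.33 54.72  4.89]
```

Emit:
jog_arm(translation=[[0.2,1.5,0.1],[0.2,2.5,0.2],[0.2,2.8,0.3],[0.2,2.8,0.3],[0.2,2.8,0.3],[0.2,2.8,0.3],[0.2,2.8,0.3],[0.2,2.8,0.3],[0.2,2.8,0.3],[0.2,2.8,0.3],[0.2,2.8,0.3],[0.2,2.8,0.3],[0.2,2.8,0.3],[0.2,2.8,0.3],[0.2,2.8,0.3],[0.2,2.8,0.3],[0.2,2.8,0.2],[0.3,2.8,0.2],[0.3,3.0,0],[0.3,2.9,0]], angular=[[0,0,0],[0,0,0],[0,0,0],[0,0,0],[0,0,0],[0,0,0],[0,0,0],[0,0,0],[0,0,0],[0,0,0],[0,0,0],[0,0,0],[0,0,0],[0,0,0],[0,0,0],[0,0,0],[0,0,0],[0,0,0],[0,0,0],[0,0,0]], jaw=[9.1,9.1,9.1,9.1,9.1,9.1,9.1,9.1,9.1,9.1,9.1,9.1,9.1,9.1,9.1,9.1,9.1,9.1,9.1,9.1])

```text
t: 3.37
tcp_pos: [460.5, -18.4, 199.7]
ee_rot: [-0.768, -3.046, 0.0]
force: [0.1, 0.1, -0.0]
finger_gap: 90.9
grasp_force: 0.0
```

Run:
```python
from h import *
toto(457,-18,200)
snap('wrist','w2');snap('top','top1');snap('side','side1')
a,b,c=[load(n)['pixels'][:,:,::-1] for n in('w2','top1','side1')]
o=np.zeros((600,800,3),np.uint8)
o[:300,:400]=cv2.resize(a,(400,300));o[:300,400:]=cv2.resize(b[105:240,360:500],(400,300))
o[300:,:400]=cv2.resize(c[200:380,240:480],(400,300));cv2.imwrite('pics/c2.png',o)
```

```text
t 3.37 tcp [460.5 -18.4 199.7] yaw 2.6475 tilt [-0. -0. -1.] q [-0.06  0.17  1.87 -0.    1.1  -1.14] F [ 0.1  0.1 -0. ] gap 90.9
tool shift cm [ 0.33 -0.13 -0.03]
```

View pics/c2.png

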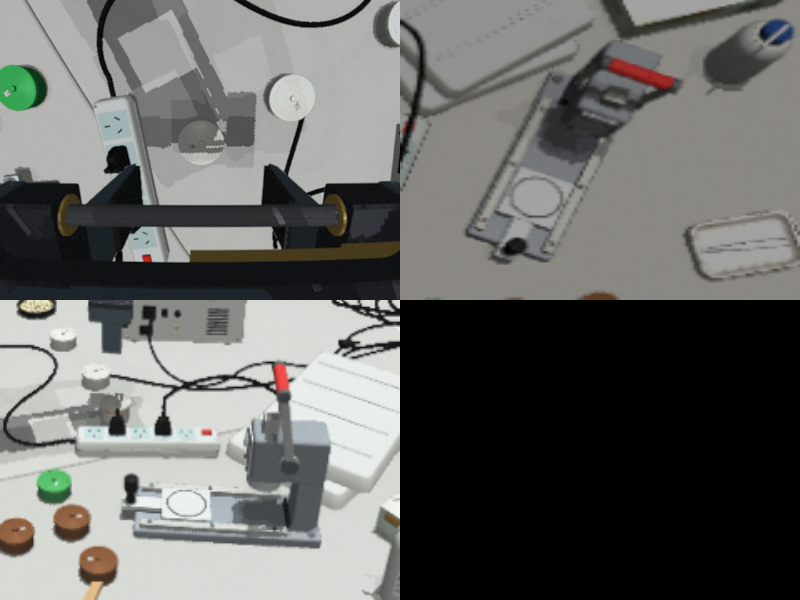

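Wrist view: the target dish is at about (280,200), between the fingers; the strip on its left and its cable lie to the side. The side view shows the dish at about (309,263), and the press with the ring at (352,322) and knob at (318,291). I'll check closely and measure the dish and press.

Run:
```python
from h import *
w=load('w2');s=load('side1');t=load('top1')
o=np.zeros((600,800,3),np.uint8)
o[:300,:400]=cv2.resize(w['pixels'][160:250,220:340,::-1],(400,300),interpolation=2);o[:300,400:]=cv2.resize(s['pixels'][236:281,280:340,::-1],(400,300),interpolation=2)
o[300:,:400]=cv2.resize(s['pixels'][280:340,310:390,::-1],(400,300),interpolation=2);o[300:,400:]=cv2.resize(t['pixels'][180:225,380:440,::-1],(400,300),interpolation=2)
cv2.imwrite('pics/c3.png',o)
for n,c in(('w',w),('t',t),('s',s)):
    P=cloud(c).reshape(-1,3);m=(np.hypot(P[:,0]-458,P[:,1]+18)<45)&(P[:,2]>33)&(P[:,2]<52);Q=P[m]
    if len(Q)>5:
        (x,y),r=cv2.minEnclosingCircle(Q[:,:2].astype(np.float32));print(n,len(Q),Q.mean(0).round(1),x,y,r,np.percentile(Q[:,2],[10,50,90]).round(1))
# knob, seat plate, bar
for n,c in(('t',t),('s',s)):
    P=cloud(c).reshape(-1,3)
    k=P[(np.hypot(P[:,0]-390,P[:,1]+288)<35)&(P[:,2]>68)&(P[:,2]<95)];print(n,'knob',len(k),k.mean(0).round(1),np.percentile(k[:,2],95))
    I=c['pixels'].reshape(-1,3).astype(int);red=(I[:,0]>120)&(I[:,1]<70)&(I[:,2]<80)&(np.hypot(P[:,0]-590,P[:,1]+400)<90)&(P[:,2]>230)
    b=P[red];print('bar',len(b),b.mean(0).round(1),np.ptp(b,0)); U=np.linalg.svd(b-b.mean(0))[2][0];print(U.round(3))
```

```text
w 3187 [460.5 -19.5  38.2] 461.6702880859375 -20.204328536987305 30.0551815032959 [36.9 38.2 39.3]
s 152 [461.7 -25.5  37.5] 464.1336975097656 -26.54082489013672 32.705291748046875 [34.2 37.2 40.4]
t knob 39 [ 386.8 -290.5   78.3] 83.38612267239662
bar 110 [ 587.3 -381.7  286.4] [39.06823158 64.41547812 20.31626505]
[-0.418 -0.908  0.007]
s knob 63 [ 387.2 -299.9   76.8] 82.62231805315791
bar 35 [ 582.7 -382.   282.4] [28.52916615 62.21315136  9.47070674]
[-0.405 -0.914 -0.008]
```

View pics/c3.png

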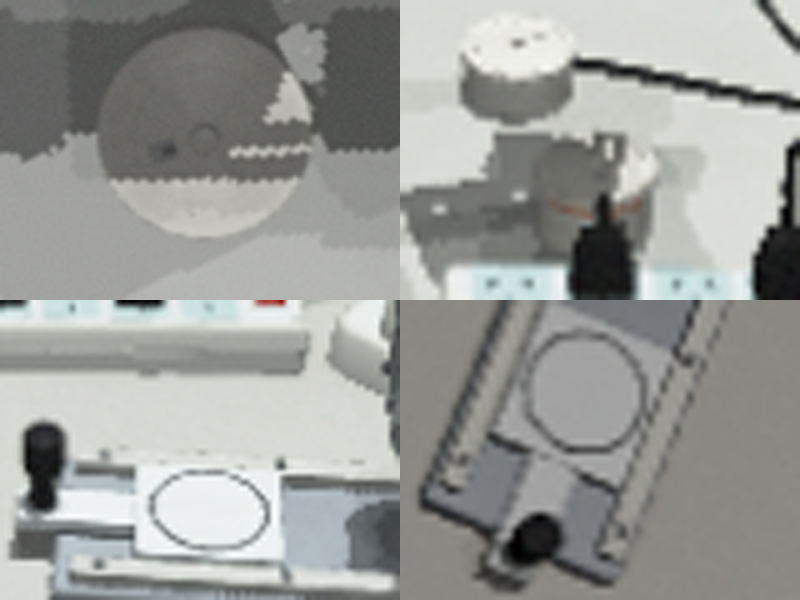

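The close crop confirms it: the orange band shows under this lid, at crop (600,210), and the neighbour has none. Grasping it now.

Emit:
jog_arm(translation=[[-0.12,-0.12,1.0],[0,0,2],[0,0,2],[0,0,2],[0,0,2],[0,0,2],[0,0,1.5],[0,0,1.3],[0,0,1],[0,0,1],[0,0,0.6],[0,0,0.47],[0,0,0],[0,0,0],[0,0,0],[0,0,0],[0,0,0],[0,0,0],[0,0,0],[0,0,0]], angular=[[0,0,0],[0,0,0],[0,0,0],[0,0,0],[0,0,0],[0,0,0],[0,0,0],[0,0,0],[0,0,0],[0,0,0],[0,0,0],[0,0,0],[0,0,0],[0,0,0],[0,0,0],[0,0,0],[0,0,0],[0,0,0],[0,0,0],[0,0,0]], jaw=[9.1,9.1,9.1,9.1,9.1,9.1,9.1,9.1,9.1,9.1,9.1,9.1,9.1,8.0,7.0,6.5,6.0,5.6,5.6,5.6], grip_force=15)

```text
t: 5.18
tcp_pos: [461.0, -21.5, 31.5]
ee_rot: [0.764, 3.047, 0.0]
force: [-0.3, -0.3, 2.2]
finger_gap: 58.7
grasp_force: 15.0
```

Run:
```python
from h import *
toto(461,-20,31);print(get_obs()['grasp_force'])
```

```text
t 5.18 tcp [461.  -21.5  31.5] yaw 2.6502 tilt [ 0.001 -0.    -1.   ] q [-0.07  0.39  2.09 -0.    0.66 -1.15] F [-0.3 -0.3  2.2] gap 58.7
tool shift cm [0.07 0.13 0.05]
15.000127539387904
```

Emit:
jog_arm(translation=[[0,0,-0.5],[0,0,-1.4],[0,0,-2],[0,0,-2],[0,0,-2],[0,0,-2],[0,0,-2],[-0.6,-0.7,-2],[-1.3,-1.6,-2],[-1.5,-1.8,0],[-1.5,-1.8,0],[-1.5,-1.8,0],[-1.5,-1.8,0],[-1.5,-1.8,0],[-1.5,-1.8,0],[-1.5,-1.8,0],[-1.3,-1.4,0],[0,0,0]], angular=[[0,0,0],[0,0,0],[0,0,0],[0,0,0],[0,0,0],[0,0,0],[0,0,0],[0,0,0],[0,0,0],[0,0,0],[0,0,0],[0,0,0],[0,0,0],[0,0,0],[0,0,0],[0,0,0],[0,0,-0.05],[0,0,0]], jaw=[5.6,5.6,5.6,5.6,5.6,5.6,5.6,5.6,5.6,5.6,5.6,5.6,5.6,5.6,5.6,5.6,5.6,5.6])

```text
t: 6.68
tcp_pos: [505.3, -233.1, 190.1]
ee_rot: [0.689, 3.064, -0.003]
force: [0.4, 0.6, -1.1]
finger_gap: 58.7
grasp_force: 15.0
```

Run:
```python
from h import *
toto(505,-230,190)
snap('wrist','w3')
```

```text
t 6.68 tcp [ 505.3 -233.1  190.1] yaw 2.6991 tilt [ 0.001 -0.002 -1.   ] q [-0.45  0.33  1.68 -0.    1.13 -1.58] F [ 0.4  0.6 -1.1] gap 58.7
tool shift cm [0.16 0.26 0.01]
```

View pics/w3.png

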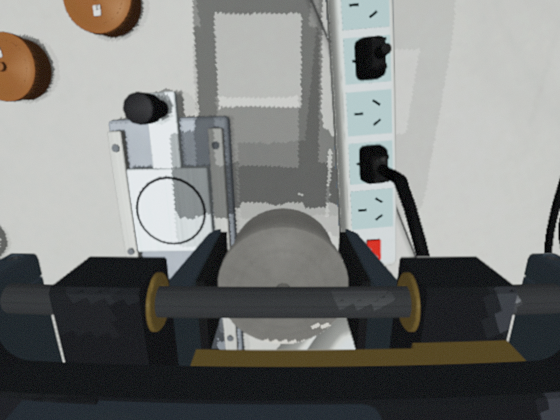

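Wrist view: the ring is at (171,210), the knob at (146,108) and the plate's front edge runs (127,170)-(207,166). The dish is held at (285,275) in the jaws. I'll fit these.

```bash
cat > ring.py <<'E'
from h import *
c=load('w3');g=cv2.cvtColor(c['pixels'],cv2.COLOR_RGB2GRAY)
m=np.zeros_like(g);cv2.circle(m,(171,210),40,255,-1);cv2.circle(m,(171,210),27,0,-1)
v,u=np.nonzero((g<110)&(m>0));(cx,cy),ax,_=cv2.fitEllipse(np.c_[u,v].astype(np.float32));print('ring px',cx,cy,ax,len(u))
P=cloud(c)
print('plate z depth',np.median(P[195:225,155:190,2]))
R=atz(c,np.c_[u,v],32.);(x,y),r=cv2.minEnclosingCircle(R[:,:2].astype(np.float32));
A=np.c_[2*R[:,:2],np.ones(len(R))];s=np.linalg.lstsq(A,(R[:,:2]**2).sum(1),rcond=None)[0];print('ring world',s[:2],'r',np.sqrt(s[2]+s[0]**2+s[1]**2),x,y,r)
# triangulate with the fixed cameras
for L in ([('top1',(407.75,193.65))],[('side1',(351.8,322))],[('top1',(407.75,193.65)),('side1',(351.8,322))]):
    M=np.zeros((3,3));b=np.zeros(3)
    for cc,p in [(c,(cx,cy))]+[(load(n),p) for n,p in L]:
        o,d=ray(cc,[p]);d=d[0]/np.linalg.norm(d);Q=np.eye(3)-np.outer(d,d);M+=Q;b+=Q@o
    print('tri',np.linalg.solve(M,b).round(1))
k=P.reshape(-1,3);k=k[(np.hypot(k[:,0]-390,k[:,1]+290)<35)&(k[:,2]>76)&(k[:,2]<90)];print('knob top',len(k),cv2.minEnclosingCircle(k[:,:2].astype(np.float32)),np.median(k[:,2]))
# guide direction: outer edges of plate
e=cv2.HoughLinesP(cv2.Canny(g,60,150)[100:260,100:240],1,np.pi/360,25,minLineLength=30,maxLineGap=4)
for a in e[:,0]:
    w=atz(c,[[a[0]+100,a[1]+100],[a[2]+100,a[3]+100]],30.);d=w[1]-w[0];print(a+100,round(np.degrees(np.arctan2(d[1],d[0]))%180,1),round(np.linalg.norm(d)))
# dish in hand, tool coords
o=c['o'];Rt=Ro.from_rotvec(o['ee_rot']).as_matrix();T=(cloud(c).reshape(-1,3)-o['tcp_pos'])@Rt
q=T[(np.hypot(T[:,0],T[:,1])<40)&(T[:,2]>-20)&(T[:,2]<5)];I=q[q[:,0]>6]
print('lid tool',len(q),np.median(q[:,2]),cv2.minEnclosingCircle(q[:,:2].astype(np.float32)))
E
python3 ring.py
```

```text
ring px 170.93435668945312 209.9842529296875 (63.262962341308594, 70.99625396728516) 312
plate z depth 31.214795135945508
ring world [ 471.52596654 -330.33327861] r 31.687582140191285 470.20843505859375 -327.2835693359375 35.312408447265625
tri [ 471.5 -332.3   27.1]
tri [ 472.5 -332.2   27.8]
tri [ 472.2 -332.3   27.8]
knob top 790 ((387.4893493652344, -293.538818359375), 11.982841491699219) 78.63669456145351
[231 183 233 228] 154.8 43
[231 136 236 232] 155.4 89
[129 189 139 251] 156.8 61
[224 168 226 211] 154.7 40
[176 117 180 166] 155.1 43
[101 257 164 257] 65.2 63
[208 129 215 229] 155.5 92
[125 168 136 252] 155.1 82
[222 135 223 167] 154.0 28
[160 167 206 169] 61.9 42
[229 213 231 244] 155.7 31
[206 168 212 231] 156.7 60
[172 177 175 211] 154.8 32
[150 137 153 169] 154.6 28
[157 250 195 250] 65.0 37
[180 121 184 163] 156.1 37
[224 126 226 165] 155.2 34
[228 130 230 182] 154.6 46
[187 259 214 227] 114.0 43
[124 130 130 169] 157.2 35
[169 139 171 179] 152.8 36
[163 243 193 239] 72.8 30
lid tool 10184 -6.460653662259713 ((6.070459365844727, 0.01601959578692913), 37.69202423095703)
```

Run:
```python
from h import *
c=load('w3');o=c['o'];Rt=Ro.from_rotvec(o['ee_rot']).as_matrix();T=(cloud(c).reshape(-1,3)-o['tcp_pos'])@Rt
m=(np.abs(T[...,2]+6.5)<3)&(np.abs(T[...,1])<27)&(T[...,0]>-32)&(T[...,0]<40)
q=T[m]
E=[]
for y in range(-24,25,3):
    s=q[np.abs(q[:,1]-y)<1.5]
    if len(s)>5:E.append((s[:,0].max(),y))
E=np.array(E);print(E.round(1).tolist());A=np.c_[2*E,np.ones(len(E))];s=np.linalg.lstsq(A,(E**2).sum(1),rcond=None)[0];print(s[:2],np.sqrt(s[2]+s[0]**2+s[1]**2))
print('x offset with r=30', np.median(E[:,0]-np.sqrt(900-E[:,1]**2)))
```

```text
[[18.3, -24.0], [22.0, -21.0], [24.3, -18.0], [26.0, -15.0], [27.7, -12.0], [28.6, -9.0], [29.3, -6.0], [29.8, -3.0], [30.1, 0.0], [29.9, 3.0], [29.7, 6.0], [29.3, 9.0], [28.0, 12.0], [26.8, 15.0], [25.2, 18.0], [23.0, 21.0], [20.2, 24.0]]
[-2.14251325  0.7225755 ] 32.28329733101146
x offset with r=30 0.3391756336503846
```

Emit:
jog_arm(translation=[[0,-0.7,0],[-0.1,-1.6,0],[-0.2,-1.6,0],[-0.2,-1.6,0],[-0.2,-1.6,0],[-0.2,-1.6,0],[-0.2,-1.6,0],[0,0,1],[0,0,2],[0,0,2],[0,0,2],[0,0,1.5],[0,0,1],[0,0,0],[0,0,0]], angular=[[0,0,-0.008],[0,0,0],[0,0,0],[0,0,0],[0,0,0],[0,0,0],[0,0,0],[0,0,0],[0,0,0],[0,0,0],[0,0,0],[0,0,0],[0,0,0],[0,0,0],[0,0,0]], jaw=[5.6,5.6,5.6,5.6,5.6,5.6,5.6,5.6,5.6,5.6,5.6,5.6,5.6,5.6,5.6])

```text
t: 7.98
tcp_pos: [471.3, -327.2, 95.0]
ee_rot: [-0.674, -3.067, -0.001]
force: [0.3, 0.4, -1.5]
finger_gap: 58.6
grasp_force: 15.0
```

Run:
```python
from h import *
toto(471.4,-331.4,64)
c=snap('wrist','w4');s=snap('side','side4')
P=cloud(c).reshape(-1,3);k=P[(np.hypot(P[:,0]-387,P[:,1]+293)<30)&(P[:,2]>74)&(P[:,2]<90)];print('knob top',len(k),cv2.minEnclosingCircle(k[:,:2].astype(np.float32)),np.median(k[:,2]))
o=np.zeros((420,800,3),np.uint8);o[:,:400]=cv2.resize(c['pixels'][:,:,::-1],(400,420));o[:,400:]=cv2.resize(s['pixels'][220:360,290:440,::-1],(400,420));cv2.imwrite('pics/c4.png',o)
```

```text
t 7.98 tcp [ 471.3 -327.2   95. ] yaw 2.7088 tilt [-0.001  0.001 -1.   ] q [-0.63  0.44  1.77  0.    0.93 -1.77] F [ 0.3  0.4 -1.5] gap 58.6
tool shift cm [-0.19 -0.38  3.1 ]
knob top 2186 ((387.5899658203125, -294.0010070800781), 11.954773902893066) 78.75978783881139
```

View pics/c4.png

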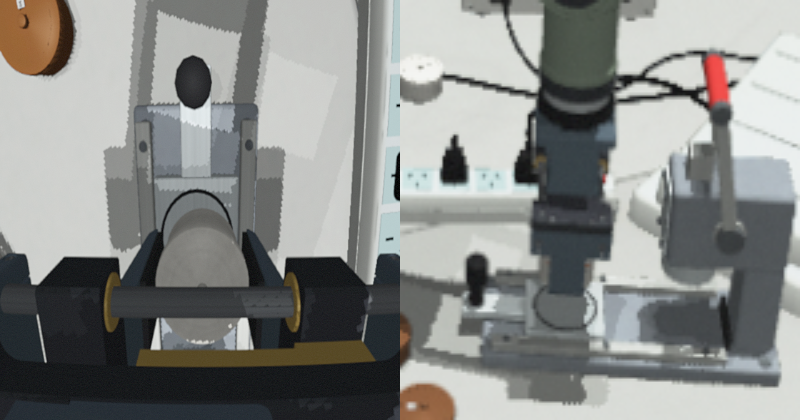

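Wrist view: the ring arc is visible under the held dish and the knob is at (270,82); the side view shows the dish upright above the plate. I'll shift it and lower it gently.

Emit:
jog_arm(translation=[[-0.19,-0.44,0.6],[0,0,1.0],[0,0,0.8],[0,0,0.4],[0,0,0.2],[0,0,0.1],[0,0,0],[0,0,0]], angular=[[0,0,0],[0,0,0],[0,0,0],[0,0,0],[0,0,0],[0,0,0],[0,0,0],[0,0,0]], jaw=[5.6,5.6,5.6,5.6,5.6,5.6,5.6,5.6])

```text
t: 8.75
tcp_pos: [471.4, -332.9, 64.4]
ee_rot: [0.675, 3.068, -0.0]
force: [0.3, -0.1, -1.1]
finger_gap: 58.3
grasp_force: 15.0
```

Run:
```python
from h import *
toto(471.2,-332,63.5)
c=snap('wrist','w5');s=snap('side','side5')
g=cv2.cvtColor(c['pixels'],cv2.COLOR_RGB2GRAY)
o=np.zeros((420,800,3),np.uint8);o[:,:400]=cv2.resize(c['pixels'][150:350,170:390,::-1],(400,420));o[:,400:]=cv2.resize(s['pixels'][290:350,320:385,::-1],(400,420),interpolation=2);cv2.imwrite('pics/c5.png',o)
```

```text
t 8.75 tcp [ 471.4 -332.9   64.4] yaw 2.7082 tilt [ 0. -0. -1.] q [-0.63  0.48  1.79 -0.    0.87 -1.77] F [ 0.3 -0.1 -1.1] gap 58.3
tool shift cm [0.05 0.07 0.09]
```

View pics/c5.png

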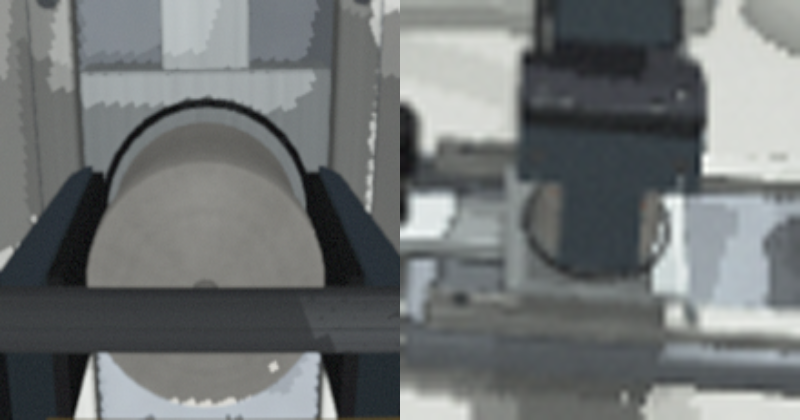

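Run:
```python
from h import *
from scipy.optimize import least_squares
c=load('w5');g=cv2.cvtColor(c['pixels'],cv2.COLOR_RGB2GRAY).astype(int);o=c['o'];Rt=Ro.from_rotvec(o['ee_rot']).as_matrix()
pts=[]
for u in range(245,322,3):
    col=g[185:232,u];i=int(np.argmin(col))
    if col[i]<60: pts.append((u,185+i))
W=(atz(c,pts,32.)-o['tcp_pos'])@Rt
print(len(pts),pts[::4]);
f=lambda p:np.hypot(W[:,0]-p[0],W[:,1]-p[1])-33+0.5
r=least_squares(f,[0,0],loss='soft_l1');print('ring centre rel TCP in tool mm',r.x,np.abs(r.fun).mean())
```

```text
26 [(245, 213), (257, 204), (269, 200), (281, 199), (293, 199), (305, 202), (317, 208)]
ring centre rel TCP in tool mm [-0.11281666  1.56444717] 0.22504007689285233
```

The dish is nearly centred: the ring centre is about 1 mm along tool +y once the camera bias is taken off. I'll nudge it, set it down, release and rise.

Emit:
jog_arm(translation=[[0,0.1,0],[0,0,0.06],[0,0,0.04],[0,0,0],[0,0,0],[0,0,0],[0,0,0],[0,0,0],[0,0,0],[0,0,0],[0,0,0],[0,0,-0.8],[0,0,-1.5],[0,0,-2],[0,0,-2],[0,0,-1],[0,0,0]], angular=[[0,0,0],[0,0,0],[0,0,0],[0,0,0],[0,0,0],[0,0,0],[0,0,0],[0,0,0],[0,0,0],[0,0,0],[0,0,0],[0,0,0],[0,0,0],[0,0,0],[0,0,0],[0,0,0],[0,0,0]], jaw=[5.6,5.6,5.6,5.8,6.0,6.2,6.6,7.2,8.0,9.0,9.1,9.1,9.1,9.1,9.1,9.1,9.1])

```text
t: 10.27
tcp_pos: [473.0, -332.8, 139.2]
ee_rot: [0.674, 3.063, -0.004]
force: [0.3, -0.6, 0.4]
finger_gap: 91.1
grasp_force: 0.0
```

Run:
```python
from h import *
toto(349,-275,140)
c=snap('wrist','w6')
P=cloud(c).reshape(-1,3);q=P[(np.hypot(P[:,0]-471,P[:,1]+332)<45)&(P[:,2]>64)&(P[:,2]<85)];print(len(q),cv2.minEnclosingCircle(q[:,:2].astype(np.float32)),np.percentile(q[:,2],[5,50,95]).round(1))
k=P[(np.hypot(P[:,0]-387,P[:,1]+293)<30)&(P[:,2]>74)&(P[:,2]<90)];print('knob top',len(k),cv2.minEnclosingCircle(k[:,:2].astype(np.float32)),np.median(k[:,2]))
```

```text
t 10.27 tcp [ 473.  -332.8  139.2] yaw 2.7082 tilt [ 0.005 -0.004 -1.   ] q [-0.63  0.4   1.71 -0.    1.03 -1.77] F [ 0.3 -0.6  0.4] gap 91.1
tool shift cm [13.68  0.04 -0.16]
6052 ((471.8691711425781, -331.04364013671875), 30.030202865600586) [68.  69.7 71. ]
knob top 1388 ((387.5284118652344, -293.8664855957031), 11.973917007446289) 78.75470530233665
```

Emit:
jog_arm(translation=[[0.5,-0.05,0],[2,0,0],[2.5,0,0],[2.5,0,0],[2.5,0,0],[2.5,0,0],[1,0,0],[0,0,1.5],[0,0,2],[0,0,1.5],[0,0,0.7],[0,0,0],[0,0,0]], angular=[[0,0,0],[0,0,0],[0,0,0],[0,0,0],[0,0,0],[0,0,0],[0,0,0],[0,0,0],[0,0,0],[0,0,0],[0,0,0],[0,0,0],[0,0,0]], jaw=[8,6,4,2,0,0,0,0,0,0,0,0,0])

```text
t: 11.4
tcp_pos: [349.1, -275.7, 79.0]
ee_rot: [-0.675, -3.067, -0.001]
force: [-0.0, 0.5, 0.4]
finger_gap: 7.2
grasp_force: 0.0
```

Run:
```python
from h import *
toto(387.5-.908*28,-293.8+.42*28,82)
```

```text
t 11.4 tcp [ 349.1 -275.7   79. ] yaw 2.7082 tilt [-0.001  0.    -1.   ] q [-0.69  0.3   2.08 -0.    0.77 -1.83] F [-0.   0.5  0.4] gap 7.2
tool shift cm [-1.45 -0.03 -0.3 ]
```

Emit:
jog_arm(translation=[[-0.5,0,-0.2],[-0.5,0,-0.1],[-0.1,0,0],[-0.15,0,0],[-0.2,0,0],[-0.3,0,0],[-0.5,0,0],[-0.7,0,0],[-0.9,0,0],[-1,0,0],[-1,0,0],[-1,0,0],[-1,0,0],[-1,0,0],[-0.9,0,0],[-0.8,0,0],[-0.6,0,0],[-0.4,0,0],[-0.2,0,0],[0,0,0]], angular=[[0,0,0],[0,0,0],[0,0,0],[0,0,0],[0,0,0],[0,0,0],[0,0,0],[0,0,0],[0,0,0],[0,0,0],[0,0,0],[0,0,0],[0,0,0],[0,0,0],[0,0,0],[0,0,0],[0,0,0],[0,0,0],[0,0,0],[0,0,0]], jaw=[0,0,0,0,0,0,0,0,0,0,0,0,0,0,0,0,0,0,0,0])

```text
t: 13.07
tcp_pos: [456.2, -325.4, 82.3]
ee_rot: [0.675, 3.067, -0.001]
force: [-0.1, -0.1, -0.3]
finger_gap: 0.1
grasp_force: 0.2
```

Run:
```python
from h import *
o=get_obs();d=np.array([.908,-.42]);print('travel',(o['tcp_pos'][:2]-[349.1,-275.7])@d,'F along',o['force'][:2]@d)
toto(349.1+139*.908,-275.7-139*.42,82)
c=snap('wrist','w7');s=snap('side','side7')
P=cloud(c).reshape(-1,3)
k0=np.array([387.5,-293.8]);
for z0,z1 in((74,90),):
    e=P[:,:2]-k0;a=e@d;b=e@[.42,.908];m=(a>-20)&(a<150)&(abs(b)<20)&(P[:,2]>z0)&(P[:,2]<84);print('knob?',m.sum(),np.percentile(a[m],[1,50,99]) if m.any() else '')
out=np.zeros((420,800,3),np.uint8);out[:,:400]=cv2.resize(c['pixels'][:,:,::-1],(400,420));out[:,400:]=cv2.resize(s['pixels'][220:360,290:440,::-1],(400,420));cv2.imwrite('pics/c7.png',out)
```

```text
travel 118.0929991923743 F along -0.005589118612180704
t 13.07 tcp [ 456.2 -325.4   82.3] yaw 2.7084 tilt [ 0.001 -0.001 -1.   ] q [-0.64  0.44  1.81 -0.    0.89 -1.78] F [-0.1 -0.1 -0.3] gap 0.1
tool shift cm [-2.1   0.02  0.03]
knob? 418 [ 57.30439563  58.08229444 113.8618402 ]
```

View pics/c7.png

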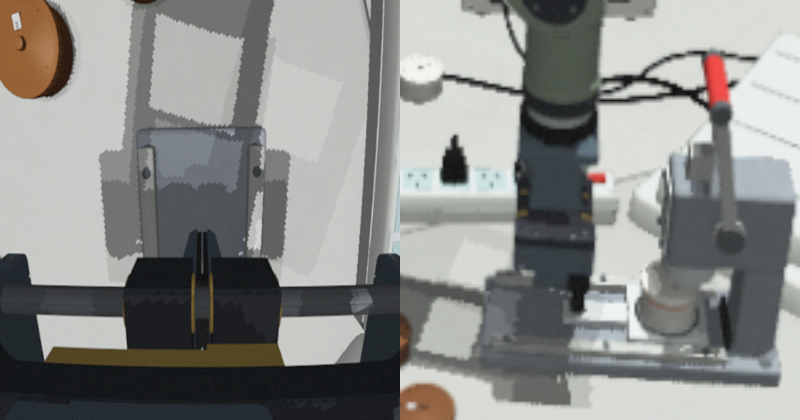

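The side view shows the dish upright on the carriage, partly under the head with its orange band visible, and the knob ahead of the fingers. I'll push on slowly until the stop is felt.

Emit:
jog_arm(translation=[[-0.1,0,0],[-0.2,0,0],[-0.2,0,0],[-0.2,0,0],[-0.2,0,0],[-0.15,0,0],[-0.1,0,0],[-0.1,0,0],[0,0,0]], angular=[[0,0,0],[0,0,0],[0,0,0],[0,0,0],[0,0,0],[0,0,0],[0,0,0],[0,0,0],[0,0,0]], jaw=[0,0,0,0,0,0,0,0,0])

```text
t: 13.92
tcp_pos: [467.2, -330.4, 82.3]
ee_rot: [0.675, 3.068, -0.0]
force: [-0.2, 0.3, 1.2]
finger_gap: 0.4
grasp_force: 0.6
```

Emit:
jog_arm(translation=[[-0.1,0,0],[-0.1,0,0],[-0.1,0,0],[-0.1,0,0],[0,0,0]], angular=[[0,0,0],[0,0,0],[0,0,0],[0,0,0],[0,0,0]], jaw=[0,0,0,0,0])

```text
t: 14.33
tcp_pos: [470.8, -332.0, 82.2]
ee_rot: [0.675, 3.068, -0.0]
force: [-1.5, 1.0, 1.0]
finger_gap: 0.4
grasp_force: 0.7
```

Emit:
jog_arm(translation=[[-0.1,0,0],[-0.1,0,0],[-0.1,0,0],[0,0,0]], angular=[[0,0,0],[0,0,0],[0,0,0],[0,0,0]], jaw=[0,0,0,0])

```text
t: 14.67
tcp_pos: [471.7, -332.3, 82.2]
ee_rot: [-0.674, -3.064, -0.002]
force: [-6.4, 2.0, 4.6]
finger_gap: 0.4
grasp_force: 3.3
```

Emit:
jog_arm(translation=[[-0.1,0,0],[-0.1,0,0],[0,0,0]], angular=[[0,0,0],[0,0,0],[0,0,0]], jaw=[0,0,0])

```text
t: 14.92
tcp_pos: [471.8, -332.4, 82.2]
ee_rot: [-0.673, -3.06, -0.003]
force: [-10.3, 4.0, 8.4]
finger_gap: 0.8
grasp_force: 5.3
```

The stop is reached: the TCP stalled while the force rose to 11 N, after about 121 mm of knob travel. I'll back off, rise and turn so the jaws close across the lever bar.

Emit:
jog_arm(translation=[[0.5,0,0],[1.5,0,0],[2,0,0],[0,0,-1],[0,0,-2],[0,0,-2.5],[0,0,-2.5],[0,0,-2.5],[0,0,-2.5],[0,0,-2.5],[0,0,-2.5],[0,0,-2.5],[0,0,-2.5],[0,0,-2],[0,0,-1],[0,0,0],[0,0,0],[0,0,0]], angular=[[0,0,0],[0,0,0],[0,0,0],[0,0,0],[0,0,0.121],[0,0,0.121],[0,0,0.121],[0,0,0.121],[0,0,0.121],[0,0,0.121],[0,0,0.121],[0,0,0.121],[0,0,0.121],[0,0,0.121],[0,0,0.121],[0,0,0.121],[0,0,0.12],[0,0,0]], jaw=[0,0,0,1,2,3,4,5,6,7,7,7,7,7,7,7,7,7])

```text
t: 16.42
tcp_pos: [440.0, -317.7, 343.7]
ee_rot: [2.646, 1.686, 0.003]
force: [-0.7, 0.3, 1.1]
finger_gap: 69.8
grasp_force: 0.0
```

Run:
```python
from h import *
toto(586.5,-385.5,340)
c=snap('wrist','w8');t=snap('top','top8');s=snap('side','side8')
for n,cc in(('w',c),('t',t),('s',s)):
    P=cloud(cc).reshape(-1,3);I=cc['pixels'].reshape(-1,3).astype(int)
    b=P[(I[:,0]>110)&(I[:,1]<70)&(I[:,2]<80)&(np.hypot(P[:,0]-587,P[:,1]+385)<70)&(P[:,2]>240)&(P[:,2]<310)]
    if len(b)>10:print(n,len(b),((b.min(0)+b.max(0))/2).round(1),b.min(0).round(),b.max(0).round(),b.mean(0).round(1))
im=s['pixels'][220:360,290:440,::-1];o=np.zeros((420,800,3),np.uint8);o[:,:400]=cv2.resize(c['pixels'][:,:,::-1],(400,420));o[:,400:]=cv2.resize(im,(400,420));cv2.imwrite('pics/c8.png',o)
```

```text
t 16.42 tcp [ 440.  -317.7  343.7] yaw 1.1344 tilt [ 0.004 -0.002 -1.   ] q [-0.65  0.22  1.44  0.    1.47 -0.21] F [-0.7  0.3  1.1] gap 69.8
tool shift cm [ 0.05 16.14  0.44]
w 2415 [ 588.8 -379.6  282.9] [ 570. -410.  277.] [ 607. -349.  289.] [ 587.6 -375.8  284.6]
t 51 [ 598.3 -368.2  285.5] [ 588. -387.  280.] [ 609. -349.  291.] [ 596.1 -364.9  285.8]
s 32 [ 581.5 -381.2  282. ] [ 566. -412.  277.] [ 597. -350.  287.] [ 582.6 -381.9  282. ]
```

View pics/c8.png

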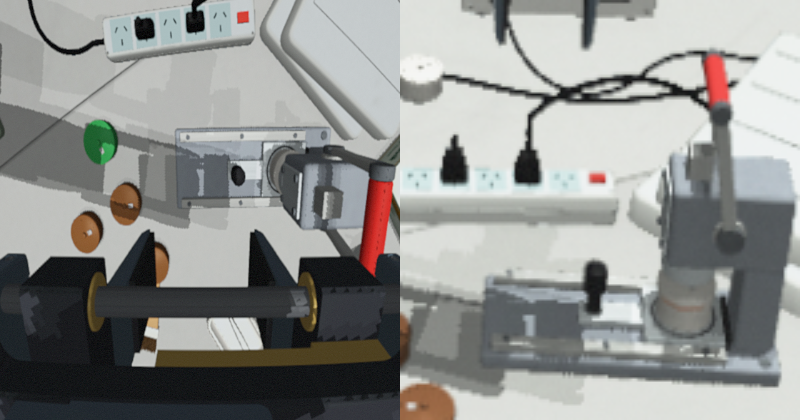

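The wrist view shows the carriage fully in with the knob at (333,175), and the red bar at about (530,220). In the side view the dish stands squarely under the ram. I'll go over the bar, lower and grip it.

Emit:
jog_arm(translation=[[0,1,0],[0.1,2,0],[0.1,2.5,0],[0.1,3,0],[0.1,3,0],[0,2.5,0],[0,2,0],[0,0,1],[0,0,2],[0,0,1.5],[0,0,1],[0,0,0.5],[0,0,0],[0,0,0],[0,0,0],[0,0,0],[0,0,0],[0,0,0]], angular=[[0,0,0],[0,0,0],[0,0,0],[0,0,0],[0,0,0],[0,0,0],[0,0,0],[0,0,0],[0,0,0],[0,0,0],[0,0,0],[0,0,0],[0,0,0],[0,0,0],[0,0,0],[0,0,0],[0,0,0],[0,0,0]], jaw=[7,7,7,7,7,7,7,7,7,7,7,7,6,5,4,3.4,3.0,2.8], grip_force=10)

```text
t: 18.07
tcp_pos: [585.7, -381.0, 282.9]
ee_rot: [2.647, 1.69, 0.001]
force: [-0.3, -0.2, 0.6]
finger_gap: 32.9
grasp_force: 0.0
```

Run:
```python
from h import *
toto(587,-382,284)
c=snap('wrist','w9')
cv2.imwrite('pics/c9.png',c['pixels'][150:420,:,::-1])
```

```text
t 18.07 tcp [ 585.7 -381.   282.9] yaw 1.1362 tilt [ 0.001 -0.001 -1.   ] q [-0.59  0.5   1.16 -0.    1.47 -0.16] F [-0.3 -0.2  0.6] gap 32.9
tool shift cm [-0.03  0.16 -0.11]
```

View pics/c9.png

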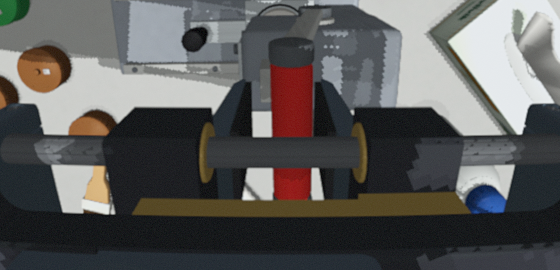

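The bar at wrist (292,275) is centred between the pads. I'll close on it and work out the arc.

Emit:
jog_arm(translation=[[0,0,0],[0,0,0],[0,0,0],[0,0,0],[0,0,0],[0,0,0]], angular=[[0,0,0],[0,0,0],[0,0,0],[0,0,0],[0,0,0],[0,0,0]], jaw=[2.6,2.2,1.8,1.6,1.6,1.6], grip_force=40)

```text
t: 18.62
tcp_pos: [586.0, -381.2, 282.3]
ee_rot: [2.647, 1.69, 0.001]
force: [3.2, -1.4, -1.4]
finger_gap: 19.2
grasp_force: 40.0
```

Run:
```python
from h import *
toto(587,-382,284)
th=1.396-np.linspace(0,1.3,37);y=-13*np.cos(th);z=-13*np.sin(th)
yr,zr=y.round(2),z.round(2);R=np.c_[0*y[1:],np.diff(yr),np.diff(zr)].round(2)
print(R[:18].tolist());print(R[18:].tolist())
```

```text
t 18.62 tcp [ 586.  -381.2  282.3] yaw 1.1366 tilt [ 0.001 -0.001 -1.   ] q [-0.59  0.5   1.16 -0.    1.47 -0.16] F [ 3.2 -1.4 -1.4] gap 19.2
tool shift cm [-0.03  0.13 -0.17]
[[-0.0, -0.46, 0.09], [-0.0, -0.46, 0.1], [-0.0, -0.45, 0.13], [-0.0, -0.45, 0.14], [-0.0, -0.44, 0.15], [-0.0, -0.44, 0.17], [-0.0, -0.43, 0.19], [-0.0, -0.42, 0.2], [-0.0, -0.42, 0.22], [-0.0, -0.41, 0.23], [-0.0, -0.4, 0.25], [-0.0, -0.39, 0.26], [-0.0, -0.38, 0.28], [-0.0, -0.37, 0.28], [-0.0, -0.36, 0.31], [-0.0, -0.35, 0.31], [-0.0, -0.33, 0.33], [-0.0, -0.33, 0.34]]
[[-0.0, -0.31, 0.35], [-0.0, -0.3, 0.36], [-0.0, -0.29, 0.37], [-0.0, -0.27, 0.38], [-0.0, -0.26, 0.39], [-0.0, -0.24, 0.41], [-0.0, -0.23, 0.4], [-0.0, -0.22, 0.42], [-0.0, -0.19, 0.43], [-0.0, -0.19, 0.43], [-0.0, -0.17, 0.44], [-0.0, -0.15, 0.44], [-0.0, -0.14, 0.45], [-0.0, -0.12, 0.45], [-0.0, -0.1, 0.46], [-0.0, -0.09, 0.46], [-0.0, -0.07, 0.47], [-0.0, -0.05, 0.46]]
```

Emit:
jog_arm(translation=[[0,-0.46,0.09],[0,-0.46,0.1],[0,-0.45,0.13],[0,-0.45,0.14],[0,-0.44,0.15],[0,-0.44,0.17],[0,-0.43,0.19],[0,-0.42,0.2],[0,-0.42,0.22],[0,-0.41,0.23],[0,-0.4,0.25],[0,-0.39,0.26],[0,-0.38,0.28],[0,-0.37,0.28],[0,-0.36,0.31],[0,-0.35,0.31],[0,-0.33,0.33],[0,-0.33,0.34],[0,0,0]], angular=[[0,0,0],[0,0,0],[0,0,0],[0,0,0],[0,0,0],[0,0,0],[0,0,0],[0,0,0],[0,0,0],[0,0,0],[0,0,0],[0,0,0],[0,0,0],[0,0,0],[0,0,0],[0,0,0],[0,0,0],[0,0,0],[0,0,0]], jaw=[1.6,1.6,1.6,1.6,1.6,1.6,1.6,1.6,1.6,1.6,1.6,1.6,1.6,1.6,1.6,1.6,1.6,1.6,1.6])

```text
t: 20.2
tcp_pos: [521.9, -351.8, 245.0]
ee_rot: [2.64, 1.685, 0.007]
force: [6.4, -3.6, 4.5]
finger_gap: 19.0
grasp_force: 40.0
```

Run:
```python
from h import *
toto(586-.906*71.2,-381.2+.422*71.2,282.3-39.8)
```

```text
t 20.2 tcp [ 521.9 -351.8  245. ] yaw 1.1365 tilt [ 0.009 -0.006 -1.   ] q [-0.61  0.4   1.43  0.    1.3  -0.18] F [ 6.4 -3.6  4.5] gap 19.0
tool shift cm [ 0.04 -0.06  0.25]
```

Emit:
jog_arm(translation=[[0,-0.31,0.35],[0,-0.3,0.36],[0,-0.29,0.37],[0,-0.27,0.38],[0,-0.26,0.39],[0,-0.24,0.41],[0,-0.23,0.4],[0,-0.22,0.42],[0,-0.19,0.43],[0,-0.19,0.43],[0,-0.17,0.44],[0,-0.15,0.44],[0,-0.14,0.45],[0,-0.12,0.45],[0,0,0]], angular=[[0,0,0],[0,0,0],[0,0,0],[0,0,0],[0,0,0],[0,0,0],[0,0,0],[0,0,0],[0,0,0],[0,0,0],[0,0,0],[0,0,0],[0,0,0],[0,0,0],[0,0,0]], jaw=[1.6,1.6,1.6,1.6,1.6,1.6,1.6,1.6,1.6,1.6,1.6,1.6,1.6,1.6,1.6])

```text
t: 21.45
tcp_pos: [495.9, -339.8, 189.6]
ee_rot: [2.636, 1.683, 0.01]
force: [7.9, -3.4, 11.1]
finger_gap: 19.2
grasp_force: 40.0
```

```bash
cat > arc.py <<'E'
from h import *
d=np.array([.907,-.421]);o=get_obs()
# pivot from start of the grip: bar at rest 23 mm in front, 128 up, grasp offset taken from the first grip
f=-(o['tcp_pos'][:2]-[586.,-381.2])@d+23;u=o['tcp_pos'][2]-282.3+128
print('front',f,'up',u,'rad',np.hypot(f,u),'lever',1.396-np.arctan2(u,f),'F',o['force'].round(1),'gap',o['finger_gap'])
E
python3 arc.py
```

```text
front 122.09617017668589 up 35.26050889701273 rad 127.08571225551105 lever 1.114856381525446 F [ 7.9 -3.4 11.1] gap 19.185295786636324
```

Emit:
jog_arm(translation=[[0,-0.1,0.46],[0,-0.09,0.46],[0,-0.07,0.47],[0,-0.05,0.46],[0,0,0.3],[0,0,0.2],[0,0,0]], angular=[[0,0,0],[0,0,0],[0,0,0],[0,0,0],[0,0,0],[0,0,0],[0,0,0]], jaw=[1.6,1.6,1.6,1.6,1.6,1.6,1.6])

```text
t: 22.03
tcp_pos: [492.3, -338.2, 166.3]
ee_rot: [2.638, 1.685, 0.008]
force: [5.4, -1.3, 12.9]
finger_gap: 19.3
grasp_force: 40.0
```

```bash
python3 arc.py
```

```text
front 126.09769640889121 up 11.998564938737218 rad 126.66725938543863 lever 1.3011326967218915 F [ 5.4 -1.3 12.9] gap 19.262906168882736
```

Emit:
jog_arm(translation=[[0,0,0.2],[0,0,0.2],[0,0,0]], angular=[[0,0,0],[0,0,0],[0,0,0]], jaw=[1.6,1.6,1.6])

```text
t: 22.28
tcp_pos: [492.2, -338.2, 164.9]
ee_rot: [2.637, 1.684, 0.008]
force: [1.6, 0.2, 24.4]
finger_gap: 19.8
grasp_force: 40.0
```

Emit:
jog_arm(translation=[[0,0,0.2],[0,0,0.2],[0,0,0]], angular=[[0,0,0],[0,0,0],[0,0,0]], jaw=[1.6,1.6,1.6])

```text
t: 22.53
tcp_pos: [492.2, -338.2, 164.1]
ee_rot: [2.635, 1.683, 0.009]
force: [-2.0, 3.5, 39.9]
finger_gap: 19.6
grasp_force: 40.0
```

```bash
python3 arc.py
python3 - <<'E'
from h import *
s=snap('side','side10');im=s['pixels'][200:360,290:440,::-1];cv2.imwrite('pics/c10.png',cv2.resize(im,(562,600),interpolation=2))
E
```

```text
front 126.19528924771058 up 9.784960518216423 rad 126.57407507328027 lever 1.318616593940351 F [-2.   3.5 39.9] gap 19.577162886735753
```

At the stop: the force rose steeply to 40 N with the lever at about 1.3 rad. I've now viewed 11 pictures, one more than the 10 allowed, so I'll view no more and check by numbers. Next I ease the lever back slowly.

Run:
```python
from h import *
th=0.096+np.linspace(0,1.3,55);y=(-13*np.cos(th)).round(2);z=(-13*np.sin(th)).round(2)
R=np.c_[0*y[1:],np.diff(y),np.diff(z)].round(2)
for i in(0,18,36):print(R[i:i+18].tolist())
```

```text
[[-0.0, 0.03, -0.31], [-0.0, 0.04, -0.31], [-0.0, 0.05, -0.31], [-0.0, 0.06, -0.3], [-0.0, 0.06, -0.31], [-0.0, 0.07, -0.31], [-0.0, 0.08, -0.3], [-0.0, 0.09, -0.3], [-0.0, 0.09, -0.3], [-0.0, 0.1, -0.3], [-0.0, 0.11, -0.29], [-0.0, 0.11, -0.29], [-0.0, 0.12, -0.29], [-0.0, 0.13, -0.29], [-0.0, 0.13, -0.28], [-0.0, 0.15, -0.28], [-0.0, 0.14, -0.27], [-0.0, 0.16, -0.27]]
[[-0.0, 0.16, -0.27], [-0.0, 0.17, -0.27], [-0.0, 0.17, -0.26], [-0.0, 0.18, -0.25], [-0.0, 0.19, -0.25], [-0.0, 0.19, -0.25], [-0.0, 0.2, -0.24], [-0.0, 0.2, -0.24], [-0.0, 0.21, -0.23], [-0.0, 0.22, -0.23], [-0.0, 0.22, -0.22], [-0.0, 0.22, -0.22], [-0.0, 0.24, -0.21], [-0.0, 0.23, -0.21], [-0.0, 0.24, -0.2], [-0.0, 0.25, -0.19], [-0.0, 0.25, -0.19], [-0.0, 0.25, -0.18]]
[[-0.0, 0.26, -0.18], [-0.0, 0.26, -0.16], [-0.0, 0.27, -0.17], [-0.0, 0.27, -0.15], [-0.0, 0.28, -0.15], [-0.0, 0.28, -0.15], [-0.0, 0.28, -0.13], [-0.0, 0.28, -0.13], [-0.0, 0.29, -0.13], [-0.0, 0.29, -0.11], [-0.0, 0.29, -0.11], [-0.0, 0.3, -0.1], [-0.0, 0.3, -0.1], [-0.0, 0.3, -0.09], [-0.0, 0.3, -0.08], [-0.0, 0.31, -0.07], [-0.0, 0.3, -0.06], [-0.0, 0.31, -0.06]]
```

Emit:
jog_arm(translation=[[0,0,-0.2],[0,0,-0.2],[0,0,-0.2],[0,0,-0.2],[0,0,-0.2],[0,0,-0.2],[0,0,-0.1]], angular=[[0,0,0],[0,0,0],[0,0,0],[0,0,0],[0,0,0],[0,0,0],[0,0,0]], jaw=[1.6,1.6,1.6,1.6,1.6,1.6,1.6])

```text
t: 23.17
tcp_pos: [492.7, -338.4, 169.6]
ee_rot: [2.638, 1.685, 0.008]
force: [11.4, -5.5, 1.5]
finger_gap: 19.0
grasp_force: 40.0
```

Emit:
jog_arm(translation=[[0,0.03,-0.31],[0,0.04,-0.31],[0,0.05,-0.31],[0,0.06,-0.3],[0,0.06,-0.31],[0,0.07,-0.31],[0,0.08,-0.3],[0,0.09,-0.3],[0,0.09,-0.3],[0,0.1,-0.3],[0,0.11,-0.29],[0,0.11,-0.29],[0,0.12,-0.29],[0,0.13,-0.29],[0,0.13,-0.28],[0,0.15,-0.28],[0,0.14,-0.27],[0,0.16,-0.27]], angular=[[0,0,0],[0,0,0],[0,0,0],[0,0,0],[0,0,0],[0,0,0],[0,0,0],[0,0,0],[0,0,0],[0,0,0],[0,0,0],[0,0,0],[0,0,0],[0,0,0],[0,0,0],[0,0,0],[0,0,0],[0,0,0]], jaw=[1.6,1.6,1.6,1.6,1.6,1.6,1.6,1.6,1.6,1.6,1.6,1.6,1.6,1.6,1.6,1.6,1.6,1.6])

```text
t: 24.67
tcp_pos: [511.0, -346.6, 219.6]
ee_rot: [2.635, 1.683, 0.013]
force: [22.8, -12.1, -15.5]
finger_gap: 19.5
grasp_force: 40.0
```

Emit:
jog_arm(translation=[[0,0.16,-0.27],[0,0.17,-0.27],[0,0.17,-0.26],[0,0.18,-0.25],[0,0.19,-0.25],[0,0.19,-0.25],[0,0.2,-0.24],[0,0.2,-0.24],[0,0.21,-0.23],[0,0.22,-0.23],[0,0.22,-0.22],[0,0.22,-0.22],[0,0.24,-0.21],[0,0.23,-0.21],[0,0.24,-0.2],[0,0.25,-0.19],[0,0.25,-0.19],[0,0.25,-0.18]], angular=[[0,0,0],[0,0,0],[0,0,0],[0,0,0],[0,0,0],[0,0,0],[0,0,0],[0,0,0],[0,0,0],[0,0,0],[0,0,0],[0,0,0],[0,0,0],[0,0,0],[0,0,0],[0,0,0],[0,0,0],[0,0,0]], jaw=[1.6,1.6,1.6,1.6,1.6,1.6,1.6,1.6,1.6,1.6,1.6,1.6,1.6,1.6,1.6,1.6,1.6,1.6])

```text
t: 26.17
tcp_pos: [541.3, -360.2, 255.6]
ee_rot: [2.648, 1.691, 0.002]
force: [14.4, -8.7, -21.6]
finger_gap: 19.1
grasp_force: 40.0
```

```bash
python3 arc.py
```

```text
front 72.40565327342388 up 101.30116384702453 rad 124.51708486273274 lever 0.44576474757564133 F [ 14.4  -8.7 -21.6] gap 19.082519452727116
```

Emit:
jog_arm(translation=[[0,0.26,-0.14],[0,0.26,-0.14],[0,0.27,-0.14],[0,0.27,-0.13],[0,0.28,-0.13],[0,0.28,-0.13],[0,0.28,-0.11],[0,0.28,-0.11],[0,0.29,-0.11],[0,0.29,-0.09],[0,0.29,-0.09],[0,0.3,-0.08],[0,0.3,-0.08],[0,0.3,-0.07],[0,0.3,-0.06],[0,0.31,-0.05],[0,0.3,-0.04],[0,0.31,-0.04],[0,0,0]], angular=[[0,0,0],[0,0,0],[0,0,0],[0,0,0],[0,0,0],[0,0,0],[0,0,0],[0,0,0],[0,0,0],[0,0,0],[0,0,0],[0,0,0],[0,0,0],[0,0,0],[0,0,0],[0,0,0],[0,0,0],[0,0,0],[0,0,0]], jaw=[1.6,1.6,1.6,1.6,1.6,1.6,1.6,1.6,1.6,1.6,1.6,1.6,1.6,1.6,1.6,1.6,1.6,1.6,1.6])

```text
t: 27.75
tcp_pos: [586.7, -380.8, 280.6]
ee_rot: [2.645, 1.689, 0.004]
force: [1.5, 5.1, 4.2]
finger_gap: 19.2
grasp_force: 40.1
```

```bash
python3 arc.py
```

```text
front 22.544738402574506 up 126.25882587316391 rad 128.25582380738288 lever 0.0019011656716965142 F [1.5 5.1 4.2] gap 19.22754067556709
```

The lever is back at rest with little force on it. Release it, rise and retreat.

Emit:
jog_arm(translation=[[0,0,0],[0,0,0],[0,0,0],[0,0,0],[0,0,0],[0,0,0],[0,0,0],[0,0,-1],[0,0,-2],[0,0,-2],[0,0,-2],[0,0,-1],[0,-1.5,0],[0,-3,0],[0,-3,0],[0,-3,0],[0,-3,0],[0,-1.5,0],[0,0,0]], angular=[[0,0,0],[0,0,0],[0,0,0],[0,0,0],[0,0,0],[0,0,0],[0,0,0],[0,0,0],[0,0,0],[0,0,0],[0,0,0],[0,0,0],[0,0,0],[0,0,0],[0,0,0],[0,0,0],[0,0,0],[0,0,0],[0,0,0]], jaw=[2.2,2.6,3.0,3.5,4.5,6,7,7,7,7,7,7,7,7,7,7,7,7,7], grip_force=10)

```text
t: 29.33
tcp_pos: [446.8, -316.4, 359.8]
ee_rot: [2.648, 1.689, -0.0]
force: [-0.4, -0.2, 0.7]
finger_gap: 70.2
grasp_force: 0.0
```

Run:
```python
from h import *
toto(440,-318,340)
a=load('side8');b=snap('side','side11');c=snap('wrist','w11');w8=load('w8')
for n,cc in(('before',a),('after',b)):
    I=cc['pixels'][315:355,520:570] if 0 else cc['pixels'][300:350,375:425];h=cv2.cvtColor(I,cv2.COLOR_RGB2HSV)
    m=(h[...,0]<18)&(h[...,1]>70)&(h[...,2]>80);print(n,'orange px',m.sum())
    q=I.astype(int);print(' column profile',q[:,22].sum(1).tolist()[::2])
for n,cc in(('b',w8),('a',c)):
    P=cloud(cc).reshape(-1,3);I=cc['pixels'].reshape(-1,3).astype(int)
    r=P[(I[:,0]>110)&(I[:,1]<70)&(I[:,2]<80)&(np.hypot(P[:,0]-587,P[:,1]+385)<70)&(P[:,2]>240)];print(n,'bar',len(r),r.mean(0).round(1))
    k=P[(np.hypot(P[:,0]-497,P[:,1]+344)<25)&(P[:,2]>74)&(P[:,2]<90)];print(' knob',len(k),k.mean(0).round(1))
d=cv2.absdiff(load('side8')['pixels'],b['pixels']).max(2);ys,xs=np.nonzero(d>40);print(len(xs),np.percentile(xs,[1,50,99]),np.percentile(ys,[1,50,99]))
```

```text
t 29.33 tcp [ 446.8 -316.4  359.8] yaw 1.1355 tilt [ 0.    -0.001 -1.   ] q [-0.64  0.23  1.4  -0.    1.52 -0.2 ] F [-0.4 -0.2  0.7] gap 70.2
tool shift cm [-0.43 -0.55  1.98]
before orange px 0
 column profile [267, 262, 267, 262, 274, 354, 360, 350, 340, 346, 415, 363, 391, 393, 400, 366, 270, 397, 457, 440, 324, 506, 265, 266, 669]
after orange px 0
 column profile [272, 267, 265, 271, 273, 352, 358, 357, 358, 334, 346, 432, 412, 383, 398, 364, 278, 398, 460, 441, 320, 509, 261, 269, 665]
b bar 2415 [ 587.6 -375.8  284.6]
 knob 295 [ 497.4 -342.3   78.4]
a bar 2026 [ 588.7 -375.   284.8]
 knob 277 [ 497.4 -342.2   78.5]
5455 [163. 332. 384.] [ 46. 121. 344.]
```

Run:
```python
from h import *
for n in('side7','side8','side10','side11'):
    I=load(n)['pixels'].astype(int);d=(I[...,0]-I[...,2])[300:350,375:425]
    print(n,(d>22).sum(),d.max(),[int(d[i].max()) for i in range(6,36)])
    c=load(n);P=cloud(c).reshape(-1,3);e=(P[:,:2]-[580.8,-382.8])@[.42,.907] if 0 else None
```

```text
side7 14 34 [4, 6, 8, 10, 8, 7, 7, 6, 8, 9, 8, 8, 8, 19, 30, 27, 34, 31, 7, 6, 6, 6, 7, 7, 0, 1, 0, -2, 1, 2]
side8 17 28 [3, 3, 4, 3, 4, 5, 5, 5, 6, 6, 6, 6, 8, 15, 25, 23, 28, 26, 7, 7, 6, 7, 7, 6, 2, 0, 0, -2, -1, 4]
side10 0 7 [4, 3, 4, 3, 4, 4, 5, 2, 3, 3, 3, 3, 3, 5, 4, 6, 6, 6, 6, 6, 6, 7, 7, 7, 2, 2, 0, -2, -1, 2]
side11 0 7 [3, 4, 4, 3, 3, 5, 4, 4, 4, 6, 6, 6, 6, 6, 6, 7, 7, 7, 6, 6, 6, 6, 7, 7, 3, 1, -1, -1, -1, 3]
```

The orange band that showed before pressing is gone afterwards, so the lid is home. The lever is at rest, the carriage hasn't moved, and the arm is clear of everything.

```bash
python3 -c "
from cell import hand_in
print(hand_in())"
```

```text
the job is handed in; nothing more can be done
None
```

The dish is closed and standing in the press, with the carriage fully in, the lever eased back to rest before release and the job handed in at about 29 s; I viewed 11 pictures, one over the limit of 10, and checked the end state by pixel and depth numbers only.

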